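# Feel out the 16 mm pressing board and set it on the stand

## Robot

A 6-joint arm with a two-finger parallel gripper is mounted at the origin on a cart in front of the work surface, level with it; the furniture and walls round the work are solid. World frame = base frame: x ahead of the robot, y to its left, z up, the work surface at z = 0. Lengths are in m, angles in rad, forces in N, time in s.
With the tool pointing down it reaches from about 0.375 to 0.9 m from the base axis. Payload 3.1 kg.
Tool frame: the origin (TCP) lies between the finger pads; the fingertips stand 14 mm ahead of it and the grasp point (between the pads) lies 5 mm behind it (ctrl.finger_overhang is the distance from the TCP to the fingertips, in m); z points along the fingers, y is the line along which they close (so a half turn about z gives the same grasp; the last joint's range is limited). The gripper opens to 87 mm and grips with 3 to 60 N. Pads are 19 mm wide; open, the fingers measure 117 mm over their backs; the gripper's body (75 mm by 190 mm) begins 51 mm behind the grasp point.
Start: joints at [-1.486, 0.527, 1.433, -0, 1.181, -0.178], TCP at [0.163, -0.603, 0.237] pointing down, gripper open.
Joint ranges: [-3.08, 3.08], [-0.75, 2.2], [0.22, 2.44], [-1.43, 4.57], [0, 2.65], [-2.85, 2.85]. Speed limits (rad/s): [2.79, 2.79, 3.14, 3.14, 3.14, 3.14].

## Interface

Orientations are given as a rotation vector (axis times angle).
In Python, from cell import ctrl, imaging, sign_off gives the robot as it stands. The module is installed in compiled form; this text tells all that it offers.
- The arm moves only by the shell command python3 -m jog 'ROWS'. ROWS is JSON, one flat list of numbers, 7 for each row, row after row: the shift along the world's x, y, z in mm, then the turn, a rotation vector about the world's x, y, z in rad, then the finger opening in mm, from 0 to 87. A call has 1 to 20 rows; each row shifts and turns the commanded pose from where the row before left it; what a row does not reach is not made up. A row lasts 1/12 s, in which the tool goes at most 41.7 mm and 7.16 degrees, less where a joint would pass 70% of its speed; a pose out of reach is approached as far as the arm can. A call with a gripper value outside its range is refused whole. The fingers move at their own pace and stop on an object; the grip force is fixed at half the most. Time passes only in rows, so rows that do not move let the fingers close. It gives the time, the measured TCP pose, the force, the opening and the grip force at its end, in the units of the state.
- ctrl.get_obs(): the state, without advancing time (a new reading comes with each control period).
- imaging.grab_frame(name): name is "side" or "top"; returns a dict with "image" (384x512x3 uint8, red, green, blue), "fx", "fy", "cx", "cy" (pixels), "world_from_camera" (4x4, takes a point from camera to world coordinates). Camera axes: x right, y down, z forward; pixel columns grow to the right and rows downward; lengths in m; the calibration is good to about 2 mm. A picture is of the moment at which its call begins. There is no depth.
- sign_off(): hands the job in; it is judged then, once.
The state is a dict: "t": time; "joint_pos": joint angles; "joint_velocities": joint speeds; "joint_torque": joint torques, N m; "ee_pos": TCP position; "eef_rot": TCP orientation; "wrist_force": force on the tool from outside, world axes, zero at the start; "ft_torque": the same for the moment, N m; "opening": finger opening in m; "finger_force": force on a finger pad.
Only numpy, scipy, OpenCV 4.12 (cv2) and the standard library are available. Lean on these libraries where they do the work, as an engineer would, in place of code of your own. Each camera call takes 0.05 s, during which the arm holds its last target. There are 200 camera calls.

## Task

Four look-alike pressing boards lean in the wooden rack; they are 10, 13, 16 and 19 mm thick, in no known order. Pinch them squarely between the fingers to find the one that is 16 mm thick, lift out only that one and set it down (do not drop it) on the slanted stand, its foot fully down in the V-groove between the fins and its rear face flat on the back. Leave the other three standing in their places in the rack.

Things in the scene. Friction and masses are not known exactly. Their poses are not given: they have to be found in the camera images.
- board_a_mid (a point): Plain plywood pressing board: 70 mm wide (its y), 170 tall (its z, up the board), 10, 13, 16 or 19 mm thick (its x). The four look alike, no two are equally thick, and which is which is not told: it must be felt. 0.08 to 0.26 kg. This point: half-way up and across, 7 mm in from the rear face (the +x one, leaning on the rack) on every board.
- board_b_mid (a point): Plain plywood pressing board: 70 mm wide (its y), 170 tall (its z, up the board), 10, 13, 16 or 19 mm thick (its x). The four look alike, no two are equally thick, and which is which is not told: it must be felt. 0.08 to 0.26 kg. This point: half-way up and across, 7 mm in from the rear face (the +x one, leaning on the rack) on every board.
- board_c_mid (a point): Plain plywood pressing board: 70 mm wide (its y), 170 tall (its z, up the board), 10, 13, 16 or 19 mm thick (its x). The four look alike, no two are equally thick, and which is which is not told: it must be felt. 0.08 to 0.26 kg. This point: half-way up and across, 7 mm in from the rear face (the +x one, leaning on the rack) on every board.
- board_d_mid (a point): Plain plywood pressing board: 70 mm wide (its y), 170 tall (its z, up the board), 10, 13, 16 or 19 mm thick (its x). The four look alike, no two are equally thick, and which is which is not told: it must be felt. 0.08 to 0.26 kg. This point: half-way up and across, 7 mm in from the rear face (the +x one, leaning on the rack) on every board.
- rack_bed: Bed of the wooden rack of four boards, leaning 25 degrees, tops away from the robot. Origin: corner line of ledge and back, mid-length. +x out through the back, y along the ledge, +z up the back. A standing board fills x = -thickness to 0, z = 0 to 170 mm. Ledge 40 mm deep to a lip 10 high; back 22 mm thick, up to z = 78. Bays at y = -129, -43, 43, 129 mm, 80 clear between fins 18 high.
- stand_bed: Bed of the empty one-board stand, leaning 35 degrees; axes and back as the rack's. Its foot is a slick V-groove between fins 40 high, 94 clear: back face x = 0, and a ramp from the origin line (mid-bay) at 45 degrees up to the front (z = -x) to z = 35 mm, front wall to x = -46. A seated board, back flat, stands with its foot at z = its thickness.

How it is judged:
By the outcome, as a careful person would: the job done as asked, in the order asked, and still so for the second after the job is handed in, with the robot touching nothing.
It also fails if it takes over 64 s, if anything falls off the work surface, if the arm or the gripper's body presses on something with over 40 N, if the wrist force passes 120 N, or if a joint passes its speed limit or range.

## Working session

There is one attempt and no reset: what is moved stays moved. The work goes in short steps, Python scripts to look and compute and a shell command to move; the robot and the scene stay as the last step left them, time stands still between calls to the robot, and variables do not carry over. Pictures are saved under pics/ and viewed, at most 10 in all, crops included, and the job is handed in when it is done.

```bash
mkdir -p pics; python3 - <<'E'
from cell import ctrl, imaging
import cv2
for n in("side","top"):
    f=imaging.grab_frame(n); cv2.imwrite(f"pics/{n}0.png",f["image"][:,:,::-1]); print(n,f["fx"],f["cx"],f["cy"],f["world_from_camera"].round(4).tolist())
o=ctrl.get_obs(); print(o)
E
```

```text
side 363.8159487957001 252.60016886247158 189.82478991840006 [[-0.8516, -0.2981, 0.4311, 0.0964], [-0.5241, 0.4713, -0.7094, 0.56], [0.0082, -0.8301, -0.5576, 0.6274], [0.0, 0.0, 0.0, 1.0]]
top 471.904411972447 253.25837786506412 192.35137274792714 [[0.0131, -0.9925, 0.1218, 0.3919], [-0.9999, -0.0117, 0.0122, -0.1041], [-0.0106, -0.122, -0.9925, 1.178], [0.0, 0.0, 0.0, 1.0]]
{'t': 0.1, 'joint_pos': array([-1.48552272e+00,  5.28393376e-01,  1.43375305e+00, -2.29580113e-05,
        1.18138905e+00, -1.78482317e-01]), 'joint_velocities': array([ 0.00019105, -0.00217328, -0.0021377 ,  0.00039403,  0.00095372,
        0.00069074]), 'joint_torque': array([-3.04818441e-04, -4.40985346e+01, -1.77150679e+01,  6.35304954e-02,
        5.34176803e-02, -3.65442315e-05]), 'ee_pos': array([ 0.16292215, -0.60274944,  0.23566378]), 'eef_rot': array([-3.11238660e+00, -4.12865225e-01, -1.08794992e-04]), 'wrist_force': array([ 0.2287174 ,  0.17893472, -0.06400242]), 'ft_torque': array([0.01423723, 0.01413137, 0.03404716]), 'finger_force': 0.0, 'opening': 0.08724331713177627}
```

View pics/side0.png

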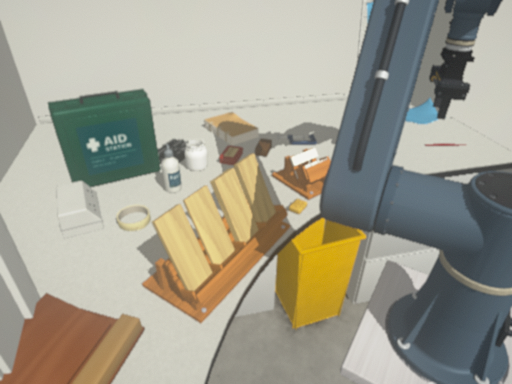

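View pics/top0.png

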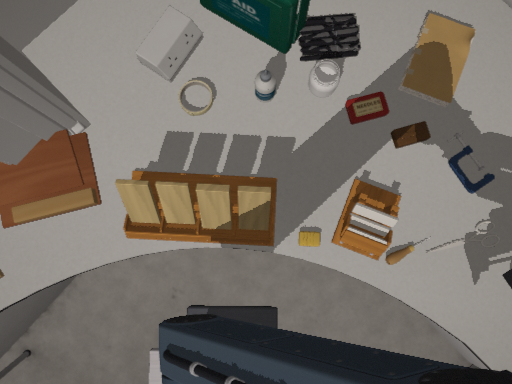

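```bash
python3 - <<'E'
import cv2
t=cv2.imread("pics/top0.png");s=cv2.imread("pics/side0.png")
a=cv2.resize(t[160:260,110:280],None,fx=4.6,fy=4.6,interpolation=cv2.INTER_CUBIC)
cv2.imwrite("pics/c1.png",a)
b=cv2.resize(t[170:270,325:410],None,fx=4.5,fy=4.5,interpolation=cv2.INTER_CUBIC)
c=cv2.resize(s[140:205,265:345],None,fx=4.5,fy=4.5,interpolation=cv2.INTER_CUBIC)
import numpy as np
h=max(b.shape[0],c.shape[0]); P=lambda i:np.pad(i,((0,h-i.shape[0]),(0,0),(0,0)))
cv2.imwrite("pics/c2.png",np.hstack([P(b),P(c)]))
cv2.imwrite("pics/c3.png",cv2.resize(s[145:325,140:295],None,fx=3.3,fy=3.3,interpolation=cv2.INTER_CUBIC))
E
```

```text
(no output)
```

View pics/c1.png

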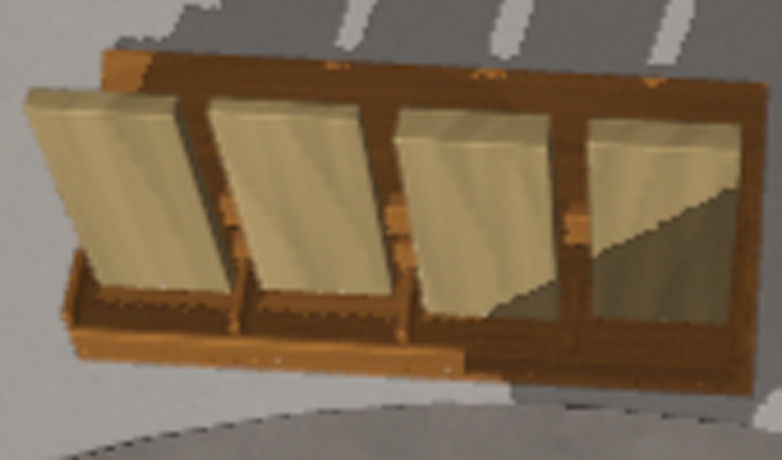

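View pics/c2.png

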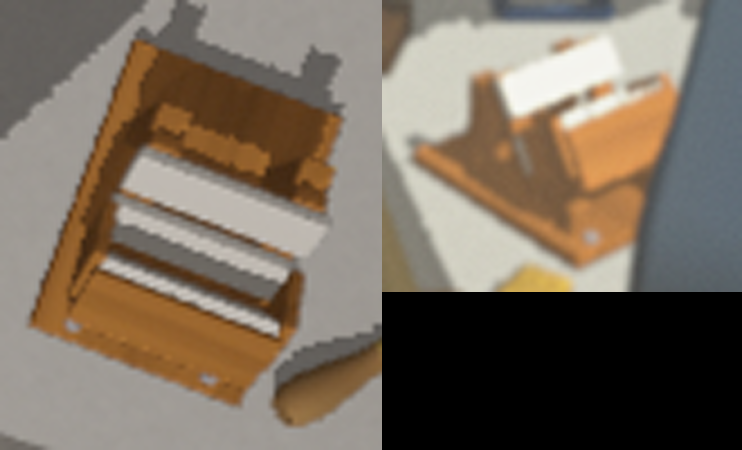

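View pics/c3.png

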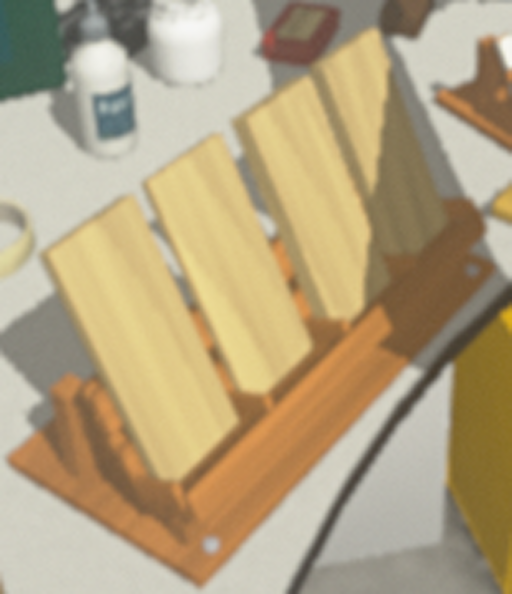

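The top view shows the rack with its four boards at columns 120–270 and rows 178–230. The stand is at about (367,218), yawed roughly −20°. In the side view the boards are at columns 155–290, and the stand at about (300,170) is partly hidden by the arm. By eye, the two right-hand boards look thicker. Next I'll fit poses.

```bash
cat > h.py <<'E'
import numpy as np
from scipy.optimize import least_squares
CAM={"side":(363.816,252.6,189.825,np.array([[-0.8516,-0.2981,0.4311,0.0964],[-0.5241,0.4713,-0.7094,0.56],[0.0082,-0.8301,-0.5576,0.6274]])),
"top":(471.904,253.258,192.351,np.array([[0.0131,-0.9925,0.1218,0.3919],[-0.9999,-0.0117,0.0122,-0.1041],[-0.0106,-0.122,-0.9925,1.178]]))}
def proj(n,p):
    f,cx,cy,M=CAM[n]; q=(np.atleast_2d(p)-M[:,3])@M[:,:3]; return np.c_[cx+f*q[:,0]/q[:,2],cy+f*q[:,1]/q[:,2]]
def frame(yaw,lean):
    h=np.array([np.cos(yaw),np.sin(yaw),0]);u=np.array([0,0,1.]);c,s=np.cos(lean),np.sin(lean)
    x=c*h-s*u;z=s*h+c*u; return np.c_[x,np.cross(z,x),z]
def uc(c,off,sc): return (np.array(c)+.5)/sc-.5+np.array(off)
E
cat > fit.py <<'E'
from h import *
T=[((28,90),(178,98),(30,106),(180,112),(97,285),(230,292)),((212,99),(358,107),(214,113),(360,120),(258,290),(390,295)),
((400,108),(549,117),(397,138),(548,146),(428,313),(558,318)),((590,119),(741,125),(589,145),(740,153),(595,315),(728,320))]
S=[((42,255),(127,197),(165,483),(240,420)),((145,185),(220,135),(250,397),(313,350)),((245,122),(308,77),(335,322),(388,275)),((315,72),(378,28),(392,258),(445,215))]
def model(p):
    R=frame(p[3],np.radians(25)); o=p[:3]; r=[]
    for i in range(4):
        y=(.129,.043,-.043,-.129)[i]+p[4+i]; t=p[8+i]
        P=np.array([[a,y+s*.035,b] for a,b in((0,.17),(-t,.17),(-t,0)) for s in(1,-1)])@R.T+o
        r.append((proj("top",P)-uc(T[i],(110,160),4.6)))
        r.append((proj("side",P[2:])-uc(S[i],(140,145),3.3))*.5)
    return r
f=lambda p:np.r_[np.concatenate(model(p)).ravel(),p[4:8]/.003,(p[8:]-.0145)/.005]
s=least_squares(f,np.r_[.45,.05,.03,0,np.zeros(4),np.full(4,.0145)],loss="soft_l1",x_scale=.01)
p=s.x; print("rack",p.round(4)); 
for m in model(p): print(m.round(1).tolist())
sT={(0,1,.078):(145,152),(0,-1,.078):(328,216),(-.046,2,.035):(97,270),(-.046,-2,.035):(275,337)}
sS={(0,1,.078):(115,75),(0,-1,.078):(228,37),(-.046,2,.035):(178,125)}
def sm(q):
    R=frame(q[3],np.radians(35)); W={1:q[4],-1:-q[4],2:q[5],-2:-q[5]}; r=[]
    for n,D,off in(("top",sT,(325,170)),("side",sS,(265,140))):
        P=np.array([[a,W[b],c] for a,b,c in D])@R.T+q[:3]; r.append(proj(n,P)-uc(list(D.values()),off,4.5))
    return r
s=least_squares(lambda q:np.concatenate(sm(q)).ravel(),[.35,-.36,.03,-.35,.047,.047],x_scale=.01)
print("stand",s.x.round(4)); [print(m.round(1).tolist()) for m in sm(s.x)]
E
python3 fit.py
```

```text
rack [ 4.597e-01  3.910e-02  3.790e-02 -4.000e-02 -1.000e-04  1.700e-03
 -0.000e+00 -1.500e-03  9.000e-03  7.600e-03  1.560e-02  1.290e-02]
[[-0.1, -0.2], [0.2, -0.2], [-1.4, -0.1], [-1.0, 0.3], [0.7, -0.5], [0.6, -0.5]]
[[1.0, -0.2], [1.1, -0.4], [0.4, 1.4], [-0.0, 0.3]]
[[-0.5, -0.1], [0.7, -0.1], [-1.5, -0.1], [-0.2, 0.0], [0.5, -0.3], [0.7, 0.2]]
[[0.6, -0.3], [0.3, -0.4], [0.3, 1.7], [0.2, -0.3]]
[[-0.1, 0.1], [0.5, -0.2], [-0.3, -0.2], [0.2, -0.3], [-0.6, -0.4], [0.2, 0.0]]
[[0.3, -0.4], [0.3, -0.2], [0.4, 1.8], [0.5, 0.9]]
[[-0.1, -0.2], [0.2, 0.2], [-0.3, -0.7], [0.3, -0.7], [-0.5, 0.1], [-0.3, 0.5]]
[[1.0, -1.0], [-0.3, -0.1], [1.4, 1.6], [0.6, 1.1]]
stand [ 0.443  -0.3575  0.035  -0.371   0.0495  0.0483]
[[-0.5, -0.4], [-0.4, 1.5], [0.3, -1.0], [0.5, -0.0]]
[[0.4, 0.2], [-1.3, -0.3], [0.9, -0.1]]
```

```bash
cat >> h.py <<'E'
from scipy.spatial.transform import Rotation as Ro
RACK=(np.array([.4597,.0391,.0379]),frame(-.040,np.radians(25)))
STAND=[np.array([.443,-.3575,.035]),frame(-.371,np.radians(35))]
def go(bed,pt,rows,base=None):
    "TCP to bed point pt (mm), tool z down the bed: per-row shift (mm) and turn from the measured pose"
    from cell import ctrl
    o,B=bed; s=ctrl.get_obs(); p=o+B@(np.array(pt)/1e3)
    Rt=np.c_[B[:,1],B[:,0],-B[:,2]]; rv=(Ro.from_matrix(Rt)*Ro.from_rotvec(s["eef_rot"]).inv()).as_rotvec()
    d=(p-s["ee_pos"])*1e3
    print("target",p.round(4),"total",d.round(1),rv.round(4),"per row",(d/rows).round(1),(rv/rows).round(4))
    return p
def here(bed):
    from cell import ctrl
    s=ctrl.get_obs(); print("bed mm",(bed[1].T@(s["ee_pos"]-bed[0])*1e3).round(1),"open",round(s["opening"]*1e3,2),"F",s["wrist_force"].round(1),"grip",s["finger_force"],"t",round(s["t"],2),"q",s["joint_pos"].round(2))
E
python3 -c "
from h import *
go(RACK,(-8,-130,260),20); here(RACK)"
```

```text
target [ 0.557  -0.0949  0.2769] total [394.1 507.8  41.3] [0.2894 0.3633 1.246 ] per row [19.7 25.4  2.1] [0.0145 0.0182 0.0623]
bed mm [-329.1 -653.2   64.8] open 87.24 F [ 0.2  0.2 -0.1] grip 0.0 t 0.1 q [-1.49  0.53  1.43 -0.    1.18 -0.18]
```

```bash
python3 -m jog '[0,0,40,0,0,0,87, 0,0,40,0,0,0,87, 0,0,40,0,0,0,87, 0,0,40,0,0,0,87]'
```

```text
t: 0.43
ee_pos: [0.163, -0.6027, 0.3976]
eef_rot: [-3.112, -0.413, -0.0]
wrist_force: [0.2, -0.7, -0.1]
opening: 0.0869
finger_force: 0.0
```

```bash
python3 -m jog '[20,25,-2,0.0145,0.0182,0.0623,87, 20,25,-2,0.0145,0.0182,0.0623,87, 20,25,-2,0.0145,0.0182,0.0623,87, 20,25,-2,0.0145,0.0182,0.0623,87, 20,25,-2,0.0145,0.0182,0.0623,87, 20,25,-2,0.0145,0.0182,0.0623,87, 20,25,-2,0.0145,0.0182,0.0623,87, 20,25,-2,0.0145,0.0182,0.0623,87, 20,25,-2,0.0145,0.0182,0.0623,87, 20,25,-2,0.0145,0.0182,0.0623,87, 20,25,-2,0.0145,0.0182,0.0623,87, 20,25,-2,0.0145,0.0182,0.0623,87, 20,25,-2,0.0145,0.0182,0.0623,87, 20,25,-2,0.0145,0.0182,0.0623,87, 20,25,-2,0.0145,0.0182,0.0623,87, 20,25,-2,0.0145,0.0182,0.0623,87, 20,25,-2,0.0145,0.0182,0.0623,87, 20,25,-2,0.0145,0.0182,0.0623,87, 20,25,-2,0.0145,0.0182,0.0623,87, 20,25,-2,0.0145,0.0182,0.0623,87]'; python3 -c "
from h import *
here(RACK);go(RACK,(-8,-130,205),4);go(RACK,(-8,-130,130),12)"
```

```text
t: 2.1
ee_pos: [0.5636, -0.1019, 0.3559]
eef_rot: [-2.012, -1.94, 0.43]
wrist_force: [0.2, 0.4, 0.4]
opening: 0.0873
finger_force: 0.0
bed mm [ -35.2 -136.7  334.5] open 87.34 F [0.2 0.4 0.4] grip 0.0 t 2.1 q [-0.31  0.55  1.12 -0.12  1.89 -0.29]
target [ 0.5338 -0.094   0.2271] total [ -29.8    7.9 -128.8] [-0.0006 -0.0009 -0.0034] per row [ -7.4   2.  -32.2] [-0.0002 -0.0002 -0.0008]
target [ 0.5022 -0.0927  0.1591] total [ -61.5    9.2 -196.8] [-0.0006 -0.0009 -0.0034] per row [ -5.1   0.8 -16.4] [-0.0001 -0.0001 -0.0003]
```

```bash
python3 -m jog '[-7.4,2,-32.2,0,0,-0.0008,87, -7.4,2,-32.2,0,0,-0.0008,87, -7.4,2,-32.2,0,0,-0.0008,87, -7.4,2,-32.2,0,0,-0.0008,87, -5.3,0.2,-11.3,0,0,0,87, -5.3,0.2,-11.3,0,0,0,87, -5.3,0.2,-11.3,0,0,0,87, -5.3,0.2,-11.3,0,0,0,87, -5.3,0.2,-11.3,0,0,0,87, -5.3,0.2,-11.3,0,0,0,87, 0,0,0,0,0,0,87, 0,0,0,0,0,0,87]'; python3 - <<'E'
from h import *
here(RACK);go(RACK,(-8,-130,130),1)
from cell import imaging
import cv2
t=imaging.grab_frame("top")["image"][:,:,::-1];s=imaging.grab_frame("side")["image"][:,:,::-1]
a=cv2.resize(t[155:260,165:300],(540,420),interpolation=2);b=cv2.resize(s[125:265,225:350],(250,280),interpolation=2)
cv2.imwrite("pics/p1.png",np.hstack([a,np.pad(b,((0,140),(0,0),(0,0)))]));cv2.imwrite("pics/side1.png",s);cv2.imwrite("pics/top1.png",t)
E
```

```text
t: 3.1
ee_pos: [0.501, -0.094, 0.1594]
eef_rot: [-2.018, -1.933, 0.429]
wrist_force: [-0.3, 0.0, -0.0]
opening: 0.0871
finger_force: 0.0
bed mm [  -9.1 -131.3  129.8] open 87.12 F [-0.3  0.  -0. ] grip 0.0 t 3.1 q [-0.33  0.66  1.5  -0.12  1.4  -0.24]
target [ 0.5022 -0.0927  0.1591] total [ 1.1  1.3 -0.3] [-0.0004 -0.001   0.0031] per row [ 1.1  1.3 -0.3] [-0.0004 -0.001   0.0031]
```

View pics/p1.png

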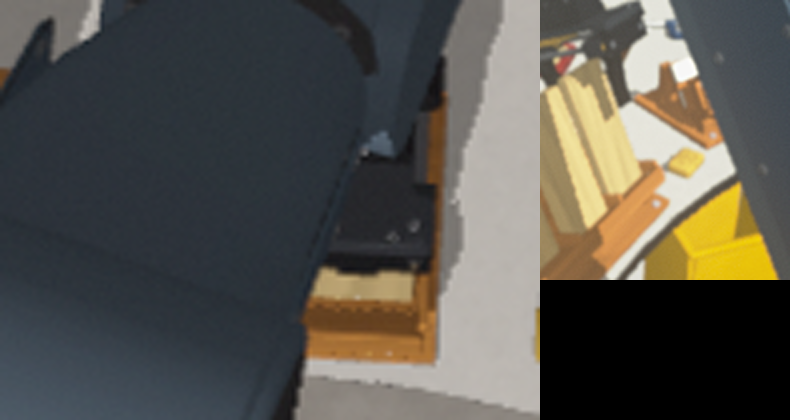

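The gripper straddles the rightmost board, with its top under the black body at crop (370,280). Closing to feel the thickness.

```bash
python3 -m jog '[0,0,0,0,0,0,40, 0,0,0,0,0,0,40, 0,0,0,0,0,0,40, 0,0,0,0,0,0,40, 0,0,0,0,0,0,40,0,0,0,0,0,0,24,0,0,0,0,0,0,24,0,0,0,0,0,0,24,0,0,0,0,0,0,24]'; python3 -m jog '[0,0,0,0,0,0,16, 0,0,0,0,0,0,10, 0,0,0,0,0,0,4, 0,0,0,0,0,0,0, 0,0,0,0,0,0,0, 0,0,0,0,0,0,0,0,0,0,0,0,0,0,0,0,0,0,0,0,0]'; python3 -c "
from h import *
here(RACK)"
```

```text
t: 3.95
ee_pos: [0.5016, -0.0942, 0.16]
eef_rot: [-2.019, -1.934, 0.428]
wrist_force: [0.9, 0.1, -0.4]
opening: 0.0354
finger_force: 0.0
t: 4.62
ee_pos: [0.5016, -0.0942, 0.1599]
eef_rot: [-2.019, -1.934, 0.428]
wrist_force: [0.0, -0.0, -0.7]
opening: 0.0158
finger_force: 30.0
bed mm [  -8.8 -131.5  130.5] open 15.83 F [ 0.  -0.  -0.7] grip 29.9983405508101 t 4.62 q [-0.33  0.66  1.5  -0.12  1.4  -0.24]
```

The opening reads 15.8 mm, so this is the 16 mm board, which agrees with the image fit. Lifting it out along the lean.

```bash
python3 -m jog '[2.1,-0.1,4.5,0,0,0,0, 4.2,-0.2,9.1,0,0,0,0, 4.2,-0.2,9.1,0,0,0,0, 4.2,-0.2,9.1,0,0,0,0, 4.2,-0.2,9.1,0,0,0,0, 4.2,-0.2,9.1,0,0,0,0, 4.2,-0.2,9.1,0,0,0,0, 4.2,-0.2,9.1,0,0,0,0, 4.2,-0.2,9.1,0,0,0,0, 0,0,20,0,0,0,0, 0,0,25,0,0,0,0, 0,0,25,0,0,0,0, 0,0,25,0,0,0,0, 0,0,25,0,0,0,0, 0,0,20,0,0,0,0, 0,0,0,0,0,0,0]'; python3 - <<'E'
from h import *
here(RACK);go(STAND,(-8,0,290),20)
from cell import imaging
import cv2
for n in("top","side"): cv2.imwrite(f"pics/{n}2.png",imaging.grab_frame(n)["image"][:,:,::-1])
t=cv2.imread("pics/top2.png");s=cv2.imread("pics/side2.png")
a=cv2.resize(t[170:270,325:410],None,fx=4.5,fy=4.5,interpolation=2);b=cv2.resize(s[140:220,265:353],None,fx=4.5,fy=4.5,interpolation=2)
h=max(a.shape[0],b.shape[0]);P=lambda i:np.pad(i,((0,h-i.shape[0]),(0,0),(0,0)))
cv2.imwrite("pics/p2.png",np.hstack([P(a),P(b)]))
E
```

```text
t: 5.95
ee_pos: [0.5389, -0.0963, 0.3821]
eef_rot: [-2.026, -1.94, 0.423]
wrist_force: [0.2, -0.2, -1.7]
opening: 0.0157
finger_force: 30.0
bed mm [ -68.9 -132.1  347.7] open 15.74 F [ 0.2 -0.2 -1.7] grip 29.997826844919473 t 5.95 q [-0.32  0.49  1.16 -0.12  1.9  -0.29]
target [ 0.5919 -0.4154  0.2771] total [  53.1 -319.1 -105. ] [ 0.0409  0.1804 -0.3274] per row [  2.7 -16.   -5.2] [ 0.002   0.009  -0.0164]
```

View pics/p2.png

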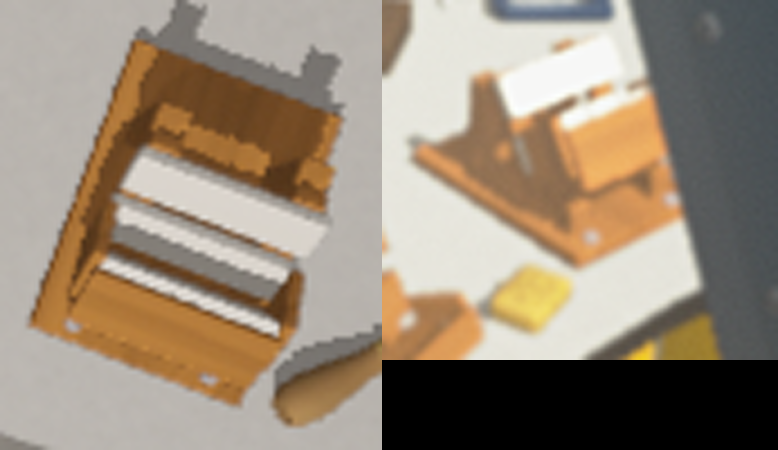

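```bash
cat > tri.py <<'E'
from h import *
def tri(a,b):
    a=uc(a,(325,170),4.5);b=uc(b,(265,140),4.5)
    s=least_squares(lambda p:np.r_[(proj("top",p)[0]-a),(proj("side",p)[0]-b)],[.44,-.36,.08]);return s.x,s.fun
for n,a,b in[("TL",(145,150),(115,75)),("TR",(328,215),(228,37)),("BL",(120,192),(133,118)),("BR",(305,257),(240,68)),("WL",(103,257),(178,125)),("baseFL",(30,325),(200,268)),("baseRL",(135,40),(32,155))]:
    x,f=tri(a,b);print(n,x.round(4),f.round(1),"bed",(STAND[1].T@(x-STAND[0])*1e3).round(1))
M=CAM["top"][3]
def atz(c,z):
    u=uc(c,(325,170),4.5);d=M[:,:3]@np.array([(u[0]-253.258)/471.904,(u[1]-192.351)/471.904,1]);return M[:,3]+d*(z-M[2,3])/d[2]
c=[atz(k,.01) for k in((135,40),(345,115),(240,405),(30,325))]
r=(c[0]+c[1])/2;f=(c[2]+c[3])/2;d=r-f;print("base axis yaw",np.arctan2(d[1],d[0]),"len",np.linalg.norm(d),"w",np.linalg.norm(c[0]-c[1]),"front",f,"lat yaw",np.arctan2(*(c[1]-c[0])[:2]*[-1,1]) )
print("front/rear in bed",[(STAND[1].T@(k-STAND[0])*1e3).round(1) for k in(f,r)])
E
python3 tri.py
```

```text
TL [ 0.5033 -0.3284  0.099 ] [-0.1 -0.3  0.4  0. ] bed [ 0.7 49.  78.6]
TR [ 0.4684 -0.4223  0.0968] [ 0.4  1.1 -1.6 -0.1] bed [  3.2 -51.2  77.7]
BL [ 0.4837 -0.3199  0.0759] [-0.1 -0.3  0.4  0. ] bed [-3.5 49.8 47.4]
BR [ 0.4497 -0.4139  0.0811] [ 0.1  0.2 -0.3 -0. ] bed [ -4.6 -50.1  53.1]
WL [ 0.4484 -0.309   0.0871] [ 0.   0.1 -0.1 -0. ] bed [-40.1  47.2  35.5]
baseFL [ 4.143e-01 -2.851e-01 -1.000e-04] [ 0.2  0.4 -0.5 -0. ] bed [-23.3  57.  -59.1]
baseRL [ 0.5735 -0.3435  0.0055] [ 0.1  0.1 -0.2 -0. ] bed [112.4  60.3  42.7]
base axis yaw -0.36167875349049117 len 0.16968098735975148 w 0.12202582618144063 front [ 0.39409601 -0.33988591  0.01      ] lat yaw 2.8029389949752095
front/rear in bed [array([-28.2,  -1.3, -50.3]), array([110.8,   0.3,  47. ])]
```

```bash
sed -i 's/frame(-.371/frame(-.366/' h.py; python3 -m jog '[2.7,-16,-5.2,0.002,0.009,-0.0164,0, 2.7,-16,-5.2,0.002,0.009,-0.0164,0, 2.7,-16,-5.2,0.002,0.009,-0.0164,0, 2.7,-16,-5.2,0.002,0.009,-0.0164,0, 2.7,-16,-5.2,0.002,0.009,-0.0164,0, 2.7,-16,-5.2,0.002,0.009,-0.0164,0, 2.7,-16,-5.2,0.002,0.009,-0.0164,0, 2.7,-16,-5.2,0.002,0.009,-0.0164,0, 2.7,-16,-5.2,0.002,0.009,-0.0164,0, 2.7,-16,-5.2,0.002,0.009,-0.0164,0, 2.7,-16,-5.2,0.002,0.009,-0.0164,0, 2.7,-16,-5.2,0.002,0.009,-0.0164,0, 2.7,-16,-5.2,0.002,0.009,-0.0164,0, 2.7,-16,-5.2,0.002,0.009,-0.0164,0, 2.7,-16,-5.2,0.002,0.009,-0.0164,0, 2.7,-16,-5.2,0.002,0.009,-0.0164,0, 2.7,-16,-5.2,0.002,0.009,-0.0164,0, 2.7,-16,-5.2,0.002,0.009,-0.0164,0, 2.7,-16,-5.2,0.002,0.009,-0.0164,0, 2.7,-16,-5.2,0.002,0.009,-0.0164,0]'; python3 - <<'E'
from h import *
here(STAND);go(STAND,(-13,0,200),8);go(STAND,(-13,0,160),12)
from cell import imaging
import cv2
cv2.imwrite("pics/side3.png",imaging.grab_frame("side")["image"][:,:,::-1])
E
```

```text
t: 7.72
ee_pos: [0.5911, -0.4176, 0.2723]
eef_rot: [-2.139, -1.46, 0.465]
wrist_force: [0.2, 0.5, -1.9]
opening: 0.0159
finger_force: 30.0
bed mm [ -5.2  -3.1 286. ] open 15.94 F [ 0.2  0.5 -1.9] grip 29.997832055669278 t 7.72 q [-0.7   0.97  0.55 -0.23  2.2  -0.4 ]
target [ 0.5402 -0.3947  0.2063] total [-51.   22.9 -66. ] [-0.005  -0.0076  0.0079] per row [-6.4  2.9 -8.2] [-0.0006 -0.0009  0.001 ]
target [ 0.5188 -0.3865  0.1735] total [-72.4  31.1 -98.7] [-0.005  -0.0076  0.0079] per row [-6.   2.6 -8.2] [-0.0004 -0.0006  0.0007]
```

```bash
python3 -m jog '[-6.4,2.9,-8.2,-0.0006,-0.0009,0.001,0, -6.4,2.9,-8.2,-0.0006,-0.0009,0.001,0, -6.4,2.9,-8.2,-0.0006,-0.0009,0.001,0, -6.4,2.9,-8.2,-0.0006,-0.0009,0.001,0, -6.4,2.9,-8.2,-0.0006,-0.0009,0.001,0, -6.4,2.9,-8.2,-0.0006,-0.0009,0.001,0, -6.4,2.9,-8.2,-0.0006,-0.0009,0.001,0, -6.4,2.9,-8.2,-0.0006,-0.0009,0.001,0, 0,0,0,0,0,0,0]'; python3 - <<'E'
from h import *
here(STAND);go(STAND,(-13,0,160),10)
from cell import imaging
import cv2
S=imaging.grab_frame("side")["image"][:,:,::-1];T=imaging.grab_frame("top")["image"][:,:,::-1]
s=cv2.resize(S[90:215,255:355],None,fx=4,fy=4,interpolation=2);t=cv2.resize(T[160:270,320:415],None,fx=4,fy=4,interpolation=2)
cv2.imwrite("pics/p3.png",np.hstack([s[:440],t]))
E
```

```text
t: 8.52
ee_pos: [0.5391, -0.3926, 0.2071]
eef_rot: [-2.14, -1.474, 0.465]
wrist_force: [0.6, 0.1, -2.6]
opening: 0.0156
finger_force: 30.0
bed mm [-14.9   1.7 199.6] open 15.59 F [ 0.6  0.1 -2.6] grip 30.000111730769277 t 8.52 q [-0.71  0.9   0.87 -0.21  1.94 -0.36]
target [ 0.5188 -0.3865  0.1735] total [-20.4   6.  -33.6] [-0.001  -0.001  -0.0013] per row [-2.   0.6 -3.4] [-0.0001 -0.0001 -0.0001]
```

View pics/p3.png

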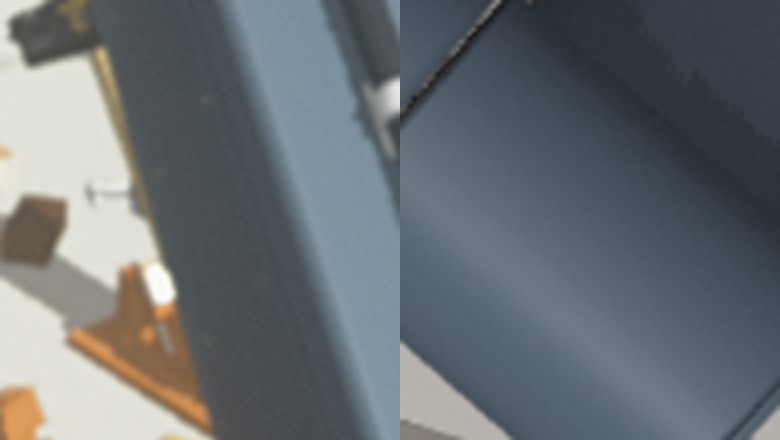

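The arm hides the stand in both views. In the side view only the board's rear edge shows, leading down to the white back at crop (155,285). I'll finish the placing by touch.

```bash
python3 -m jog '[-2,0.6,-3.4,0,0,0,0, -2,0.6,-3.4,0,0,0,0, -2,0.6,-3.4,0,0,0,0, -2,0.6,-3.4,0,0,0,0, -2,0.6,-3.4,0,0,0,0, -2,0.6,-3.4,0,0,0,0, -2,0.6,-3.4,0,0,0,0, -2,0.6,-3.4,0,0,0,0, -2,0.6,-3.4,0,0,0,0, -2,0.6,-3.4,0,0,0,0, 0,0,0,0,0,0,0, 0,0,0,0,0,0,0]'; python3 -c "
from h import *
from cell import ctrl
here(STAND);print('Fbed',STAND[1].T@ctrl.get_obs()['wrist_force']);print('down1mm',-STAND[1][:,2],'in1mm',STAND[1][:,0])"
```

```text
t: 9.62
ee_pos: [0.5183, -0.3859, 0.1733]
eef_rot: [-2.137, -1.472, 0.468]
wrist_force: [-5.8, 2.6, 1.5]
opening: 0.016
finger_force: 30.0
bed mm [-13.4   0.5 159.5] open 15.95 F [-5.8  2.6  1.5] grip 30.01478048041463 t 9.62 q [-0.72  0.9   0.97 -0.21  1.85 -0.35]
Fbed [-6.0853113   0.31938867 -2.40730533]
down1mm [-0.53558637  0.20527339 -0.81915204] in1mm [ 0.76489661 -0.29316079 -0.57357644]
```

```bash
python3 -m jog '[-1.5,0.6,1.2,0,0,0,0, -0.8,0.3,0.6,0,0,0,0, -1.1,0.4,-1.6,0,0,0,0, -1.1,0.4,-1.6,0,0,0,0, 0,0,0,0,0,0,0]';python3 -c "
from h import *
from cell import ctrl
here(STAND);o=ctrl.get_obs();print('Fbed',STAND[1].T@o['wrist_force'],STAND[1].T@o['ft_torque'])"; python3 -m jog '[-1.1,0.4,-1.6,0,0,0,0, -1.1,0.4,-1.6,0,0,0,0, 0,0,0,0,0,0,0]';python3 -c "
from h import *
from cell import ctrl
here(STAND);o=ctrl.get_obs();print('Fbed',STAND[1].T@o['wrist_force'],STAND[1].T@o['ft_torque'])"
```

```text
t: 10.03
ee_pos: [0.516, -0.3852, 0.1716]
eef_rot: [-2.143, -1.477, 0.464]
wrist_force: [-1.8, 0.4, -2.6]
opening: 0.0156
finger_force: 30.0
bed mm [-14.4   0.3 156.7] open 15.63 F [-1.8  0.4 -2.6] grip 30.000369942281395 t 10.03 q [-0.72  0.9   0.99 -0.21  1.83 -0.35]
Fbed [-0.0082035  -0.25389323 -3.16911825] [-0.0839235  -0.34085267  0.06220771]
t: 10.28
ee_pos: [0.5137, -0.3842, 0.1683]
eef_rot: [-2.142, -1.476, 0.464]
wrist_force: [-0.8, -0.1, -2.3]
opening: 0.016
finger_force: 30.0
bed mm [-14.5   0.3 152.6] open 15.97 F [-0.8 -0.1 -2.3] grip 30.000016966369003 t 10.28 q [-0.72  0.9   1.   -0.21  1.82 -0.35]
Fbed [ 0.70911881 -0.37833442 -2.32311227] [ 0.01420446 -0.58237697 -0.00247238]
```

```bash
cat > f.py <<'E'
from h import *
from cell import ctrl
here(STAND);o=ctrl.get_obs();print('Fbed',(STAND[1].T@o['wrist_force']).round(1),(STAND[1].T@o['ft_torque']).round(2), "turn err bed",(STAND[1].T@(Ro.from_rotvec(o["eef_rot"])*Ro.from_matrix(np.c_[STAND[1][:,1],STAND[1][:,0],-STAND[1][:,2]]).inv()).as_rotvec()).round(4))
E
for i in 1 2 3; do python3 -m jog '[-1.1,0.4,-1.6,0,0,0,0, 0,0,0,0,0,0,0]' >/dev/null; python3 f.py; done
```

```text
bed mm [-14.9   0.3 150.7] open 15.8 F [ 0.5  1.5 -2.1] grip 29.999975846149027 t 10.45 q [-0.72  0.9   1.   -0.21  1.82 -0.35]
Fbed [ 1.1  1.5 -1.8] [ 0.03 -0.64 -0.02] turn err bed [-0.0012 -0.001   0.0017]
bed mm [-15.2   0.3 148.7] open 15.78 F [-1.1  0.9 -1.9] grip 29.99988435767591 t 10.62 q [-0.72  0.9   1.01 -0.21  1.81 -0.35]
Fbed [-0.   0.5 -2.4] [-0.05 -0.66  0.01] turn err bed [-0.0011 -0.0004  0.0017]
bed mm [-15.3   0.2 146.7] open 15.53 F [ 0.5  0.2 -1.8] grip 30.00004078494385 t 10.78 q [-0.73  0.9   1.01 -0.21  1.81 -0.35]
Fbed [ 1.4  0.4 -1.3] [ 0.   -0.73  0.06] turn err bed [-0.0012 -0.0004  0.0016]
```

```bash

for i in 1 2 3 4; do python3 -m jog '[-0.8,0.3,-1.2,0,0,0,0, 0,0,0,0,0,0,0]' >/dev/null; python3 f.py; done
```

```text
bed mm [-14.9   0.2 145.8] open 15.6 F [ 0.8 -0.6 -0.8] grip 30.00097986543551 t 10.95 q [-0.73  0.9   1.01 -0.21  1.8  -0.35]
Fbed [ 1.2 -0.3 -0.1] [-0.04 -0.94 -0.03] turn err bed [-0.0016 -0.0024  0.0016]
bed mm [-1.460e+01  1.000e-01  1.451e+02] open 15.73 F [ 3.4 -1.6  0.9] grip 30.00693592708558 t 11.12 q [-0.73  0.9   1.01 -0.21  1.8  -0.35]
Fbed [ 2.6 -0.3  2.9] [-0.05 -1.25  0.11] turn err bed [-0.002  -0.0041  0.0017]
bed mm [-1.48e+01  1.00e-01  1.45e+02] open 15.67 F [ 5.9 -1.4  4.2] grip 30.008880353998393 t 11.28 q [-0.73  0.9   1.02 -0.21  1.8  -0.35]
Fbed [2.5 0.8 6.9] [ 0.13 -1.01  0.12] turn err bed [-0.0024 -0.0057  0.0014]
bed mm [-1.500e+01  1.000e-01  1.449e+02] open 15.6 F [ 7.3 -1.8  6.9] grip 30.010580867528915 t 11.45 q [-0.73  0.9   1.02 -0.21  1.79 -0.35]
Fbed [2.2 0.9 9.9] [ 0.21 -0.81  0.13] turn err bed [-0.0027 -0.0074  0.0012]
```

```bash

for i in 1 2 3; do python3 -m jog '[0.8,-0.3,-0.6,0,0,0,0, 0,0,0,0,0,0,0]' >/dev/null; python3 f.py; done
```

```text
bed mm [-1.460e+01  1.000e-01  1.449e+02] open 15.58 F [ 6.8 -2.1  8.7] grip 30.01266138860956 t 11.62 q [-0.73  0.9   1.02 -0.21  1.8  -0.35]
Fbed [ 0.8  0.4 11.2] [ 0.27 -0.38  0.2 ] turn err bed [-0.0028 -0.0052  0.0011]
bed mm [-1.430e+01  1.000e-01  1.448e+02] open 15.51 F [ 6.1 -0.7 10. ] grip 30.016521611250937 t 11.78 q [-0.73  0.9   1.01 -0.21  1.8  -0.35]
Fbed [-0.9  1.6 11.6] [ 0.19 -0.02  0.19] turn err bed [-0.0027 -0.0032  0.001 ]
bed mm [-1.400e+01  1.000e-01  1.448e+02] open 16.32 F [ 4.2 -0.6 10.7] grip 30.02162359887734 t 11.95 q [-0.73  0.9   1.01 -0.21  1.8  -0.35]
Fbed [-2.8  0.9 11.1] [0.21 0.35 0.26] turn err bed [-0.0027 -0.0012  0.0008]
```

```bash

for i in 1 2 3; do python3 -m jog '[1.1,-0.4,-0.8,0.0036,0.0093,0,0, 0,0,0,0,0,0,0]' >/dev/null; python3 f.py; done
```

```text
bed mm [-1.34e+01  1.00e-01  1.45e+02] open 15.63 F [ 0.5  1.  12.7] grip 30.02698655356653 t 12.12 q [-0.72  0.91  1.   -0.21  1.82 -0.35]
Fbed [-7.2  1.1 10.4] [0.17 0.2  0.26] turn err bed [-0.0024  0.0104  0.0005]
bed mm [-1.260e+01  1.000e-01  1.453e+02] open 15.59 F [ 0.   1.4 15.4] grip 30.017711244290695 t 12.28 q [-0.72  0.91  0.99 -0.22  1.83 -0.35]
Fbed [-9.2  1.3 12.3] [0.17 0.31 0.17] turn err bed [-0.0023  0.0215  0.    ]
bed mm [-11.9   0.  145.7] open 15.74 F [-0.7  1.7 17. ] grip 30.00899865266547 t 12.45 q [-0.72  0.92  0.98 -0.22  1.85 -0.35]
Fbed [-10.8   1.3  13.2] [0.21 0.59 0.1 ] turn err bed [-0.0023  0.0324 -0.0003]
```

```bash

python3 -m jog '[-1.1,0.4,0.8,-0.0036,-0.0093,0,0, -1.1,0.4,0.8,-0.0036,-0.0093,0,0, -1.1,0.4,0.8,-0.0036,-0.0093,0,0, 0,0,0,0,0,0,0]' >/dev/null; python3 f.py;  python3 -m jog '[-0.5,0.2,1.1,0,0,0,0, 0,0,0,0,0,0,0]' >/dev/null; python3 f.py
```

```text
bed mm [-1.430e+01 -1.000e-01  1.448e+02] open 15.88 F [ 4.9 -1.4 10.2] grip 30.015027690678835 t 12.78 q [-0.73  0.9   1.01 -0.21  1.8  -0.35]
Fbed [-1.7  0.4 11.2] [0.11 0.23 0.18] turn err bed [-0.0028 -0.0025  0.0005]
bed mm [-14.4  -0.  144.9] open 16.07 F [ 5.1 -2.1  8.6] grip 30.007321340963244 t 12.95 q [-0.73  0.9   1.01 -0.21  1.8  -0.35]
Fbed [-0.4 -0.1 10.2] [ 0.12 -0.18  0.18] turn err bed [-0.0028 -0.0031  0.0008]
```

```bash

python3 -m jog '[0.5,-0.2,0.8,0,0,0,0, 0.5,-0.2,0.8,0,0,0,0,0,0,0,0,0,0,0]' >/dev/null; python3 f.py;  python3 -m jog '[0,0,0,0,0,0,17, 0,0,0,0,0,0,18, 0,0,0,0,0,0,18, 0,0,0,0,0,0,19, 0,0,0,0,0,0,20,0,0,0,0,0,0,21,0,0,0,0,0,0,22,0,0,0,0,0,0,22]' >/dev/null; python3 f.py
```

```text
bed mm [-14.1  -0.  144.9] open 15.63 F [ 3.3 -2.1  6.3] grip 30.006618651095778 t 13.2 q [-0.73  0.9   1.01 -0.21  1.8  -0.35]
Fbed [-0.5 -0.8  7.3] [-0.14 -0.1   0.19] turn err bed [-0.0022 -0.0004  0.0011]
bed mm [-13.4   0.2 143.6] open 21.84 F [-1.3  0.8  0.5] grip 0.0 t 13.87 q [-0.73  0.9   1.01 -0.21  1.8  -0.35]
Fbed [-1.6  0.3 -0.4] [ 0.02 -0.44 -0.03] turn err bed [-0.0012 -0.0003  0.0016]
```

```bash

python3 -m jog '[0,0,0,0,0,0,40, 0,0,0,0,0,0,60, 0,0,0,0,0,0,87, 0,0,0,0,0,0,87, 0,0,0,0,0,0,87, 0,0,0,0,0,0,87, 0,0,0,0,0,0,87, 0,0,0,0,0,0,87]' ; python3 -m jog '[2.7,-1,4.1,0,0,0,87, 5.4,-2,8.2,0,0,0,87, 5.4,-2,8.2,0,0,0,87, 5.4,-2,8.2,0,0,0,87, 5.4,-2,8.2,0,0,0,87, 5.4,-2,8.2,0,0,0,87, 5.4,-2,8.2,0,0,0,87, 5.4,-2,8.2,0,0,0,87, 5.4,-2,8.2,0,0,0,87, 5.4,-2,8.2,0,0,0,87, 0,0,25,0,0,0,87, 0,0,25,0,0,0,87, 0,0,25,0,0,0,87, 0,0,25,0,0,0,87]'; python3 -m jog '[-10,-30,0,0,0,0,87, -10,-30,0,0,0,0,87,-10,-30,0,0,0,0,87,-10,-30,0,0,0,0,87,-10,-30,0,0,0,0,87,-10,-30,0,0,0,0,87,-10,-30,0,0,0,0,87,-20,-30,0,0,0,0,87,-20,-30,0,0,0,0,87,-20,-30,0,0,0,0,87,-20,-30,0,0,0,0,87,0,0,0,0,0,0,87]'
python3 - <<'E'
from h import *
from cell import imaging
import cv2
T=imaging.grab_frame("top")["image"][:,:,::-1];S=imaging.grab_frame("side")["image"][:,:,::-1]
cv2.imwrite("pics/top4.png",T);cv2.imwrite("pics/side4.png",S)
t=cv2.resize(T[155:270,320:415],(475,575),interpolation=2);s=cv2.resize(S[90:215,255:335],(320,500),interpolation=2)
cv2.imwrite("pics/p4.png",np.hstack([t,np.pad(s,((0,75),(0,0),(0,0)))]))
E
```

```text
t: 14.53
ee_pos: [0.5098, -0.3829, 0.1603]
eef_rot: [-2.141, -1.476, 0.465]
wrist_force: [-0.5, -0.8, -0.4]
opening: 0.0672
finger_force: 0.0
t: 15.7
ee_pos: [0.5614, -0.4018, 0.3403]
eef_rot: [-2.142, -1.476, 0.465]
wrist_force: [0.1, 0.2, 0.5]
opening: 0.087
finger_force: 0.0
t: 16.7
ee_pos: [0.3782, -0.7052, 0.3246]
eef_rot: [-2.162, -1.483, 0.473]
wrist_force: [-1.1, -0.1, 0.5]
opening: 0.0871
finger_force: 0.0
```

View pics/p4.png

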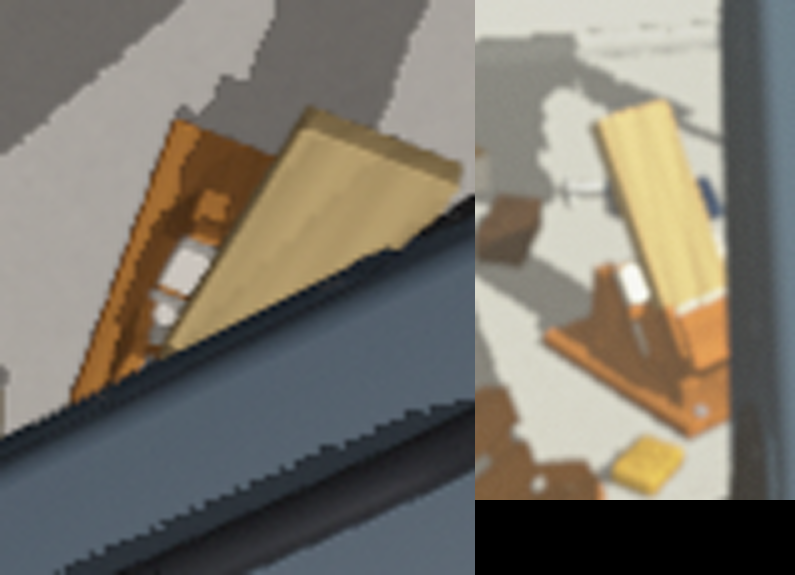

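The board stands in the stand with its foot behind the front wall. I'll check its lean and seat numerically from the corners.

```bash
python3 - <<'E'
from h import *
T=dict(fl=(303,127),fr=(458,183),rl=(310,107),rr=(463,162));S=dict(fl=(127,122),fr=(193,100))
o,B=STAND
for k in("fl","fr"):
    a=uc(T[k],(320,155),5);b=uc(S[k],(255,90),4)
    r=least_squares(lambda p:np.r_[proj("top",p)[0]-a,proj("side",p)[0]-b],[.55,-.4,.2]);print(k,(B.T@(r.x-o)*1e3).round(1),r.fun.round(1))
for nm,(dx,dz) in{"est":(0,0),"touch":(-6,-1.5)}.items():
    for k,(x,y,z) in dict(fl=(-16,35,186),fr=(-16,-35,186),rl=(0,35,186),rr=(0,-35,186)).items():
        p=o+B@(np.array([x+dx,y,z+dz])/1e3); print(nm,k,"top resid px",(proj("top",p)[0]-uc(T[k],(320,155),5)).round(1),"side",(proj("side",p)[0]-uc(S[k],(255,90),4)).round(1) if k in S else"")
E
```

```text
fl [-17.6  34.5 185. ] [ 0.1  0.3 -0.5 -0. ]
fr [-16.9 -33.6 186.1] [ 0.2  0.4 -0.7 -0.1]
est fl top resid px [ 0.2 -0.6] side [-1.1 -0.2]
est fr top resid px [0.8 0.4] side [-0.5 -0. ]
est rl top resid px [-0.2 -1.6] side 
est rr top resid px [ 0.5 -0.6] side 
touch fl top resid px [-0.5  1.8] side [ 0.3 -0.3]
touch fr top resid px [0.3 2.8] side [ 0.8 -0.1]
touch rl top resid px [-0.9  0.7] side 
touch rr top resid px [-0.1  1.8] side
```

```bash
python3 - <<'E'
import cv2,numpy as np
T=cv2.imread("pics/top4.png");S=cv2.imread("pics/side4.png")
t=cv2.resize(T[150:260,105:285],(450,275),interpolation=2);s=cv2.resize(S[90:330,130:350],(330,360),interpolation=2)
cv2.imwrite("pics/p5.png",np.hstack([np.pad(t,((0,85),(0,0),(0,0))),s]))
E
```

```text
(no output)
```

View pics/p5.png

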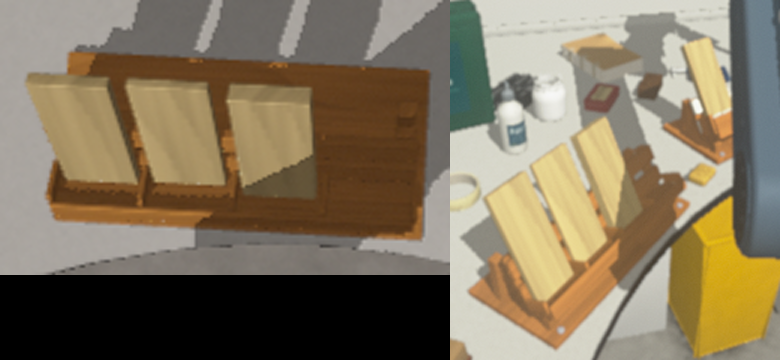

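The other three boards are still in their bays at crop columns 80, 175 and 270. The fourth bay is empty and the board is on the stand. Handing in.

```bash
python3 -c "
from cell import sign_off
print(sign_off())"
```

```text
the job is handed in; nothing more can be done
None
```

I handed the job in: the 16 mm board (pinched at 15.8 mm; the only one I felt, the camera fit having ranked it second thickest) is set on the stand, its top front corners within about 2 mm of the seated position in the camera images, and the other three are still in the rack.

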